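Hang the dipping basket on the drip stand behind its drop keeper

TASK

Hang the little dipping basket on the drip stand: pass its eye over the nose of the peg so that it lifts the hanging keeper, slide it on until the keeper drops shut behind the eye, then draw it gently back against the keeper to prove it locked, and leave it hanging upright and still. The slender peg's height is reset by hand every day, so feel for it and never load the stand with more than 10 N; don't tip the rings out, and leave the jars alone.

Things in the scene. Friction and masses are not known exactly. Their poses are not given: they have to be found in the camera images.
- basket_mid (a point): Wire dipping basket with finger rings in it, 143 mm tall, 0.15-0.27 kg. Point: its centre, 71.5 mm above its underside; z up. Round cup 52 mm across, 34 mm high; above it two wires draw in to y = +-14.5 mm and carry a flat steel eye frame, 6 mm thick (x), 32 mm wide (y), from 60 to 113 mm up, and the thumb grip. Same from front and back (half turn about z).
- basket_grip (a point): Centre of the basket's black thumb grip, to be taken from above: 129 mm above the basket's underside; 9 mm thick along x, 26 mm wide along y, 28 mm high (115 to 143 mm). Axes as the basket's. The peg's top comes 23 mm below this point when the basket hangs, so fingers need not reach it.
- basket_eye (a point): Middle of the basket's eye, 88 mm above the underside; x runs through the eye. The eye is 22 mm wide (y), gabled: its straight round sill (6 mm bar) has its upper edge 19 mm below this point; its roof slopes at 30 degrees to an apex 19 mm above it. Seated, the roof lies on the peg and this point is 12 mm below the peg's axis.
- stand: Steel drip stand fixed to the bench: tray 165 x 110 mm, rim 12 mm high; column 12 mm thick, 176 mm high. Origin on the bench under the column's axis, z up. The peg, a level 12 mm rod, runs from the column along -x at y = 0, nothing above it. A dark collar (22 mm, brass thumb screw) clamps it: its axis is 134 to 158 mm above the bench, which no reading gives: see or feel it.
- under_tip (a point): Point on the bench straight below the peg's tip, 146 mm from the column's axis; axes as the stand's (peg runs to +x from the tip to the column). The peg's nose tapers over its last 11 mm to 3 mm radius at the tip. From 11 to 33 mm behind the tip the peg is plain rod, free of the keeper: room to lower the eye on it. The peg bears 10 N at most.
- under_keeper (a point): Point on the bench straight below the keeper's pivot, 39 mm behind the tip, 107 mm from the column's axis; axes as the stand's. An eye slid on toward the column swings the keeper up and passes if its roof rides on the peg or within 1 mm of it (higher, it jams). It falls when the eye is 33 mm past this point; the basket has room to 47 mm past. Drawn back, the eye meets the shut keeper 8 mm past it; a tug of 2 to 7 N proves it.
- keeper (a joint): Angle of the brass drop keeper, rad: 0 = hanging straight down (shut), growing as it swings toward the column, stop at 0.78; it cannot swing toward the tip. 55 g, swings freely in a slot of the peg, pivoted on its axis: a blade 6 mm wide (x), 3 mm thick, with a round bob, 11 mm diameter and 11 mm long (y), centred 34 mm below the pivot.
- jar_lilac: Small jar with white screw lid and lilac contents, 42 mm across, 58 mm high; origin at the centre of its underside. Stands beside the stand; leave alone.
- jar_brown: Small jar with white screw lid and brownish contents, 42 mm across, 58 mm high; origin at the centre of its underside. Stands beside the stand; leave alone.
- jar_wide: Wider jar with white screw lid and bluish contents, 46 mm across, 58 mm high; origin at the centre of its underside. Leave alone.
There are look-alikes about, which are no part of the job. There is more than one size of the part that bears basket_mid; the job needs the middle-sized.

How it is judged (in metres and radians):
On the way, in this order (a step that is already met when the one before it is completed fails the run):
1. the eye is on the peg and has lifted the keeper (value of joint keeper above 0.5 rad and x of basket_eye in the frame of stand above -0.12 m and y of basket_eye in the frame of stand between -0.01 and 0.01 m), for 0.02 s.
2. the eye is past the keeper, which has dropped shut behind it (value of joint keeper below 0.15 rad and x of basket_eye in the frame of stand between -0.104 and -0.02 m and z of basket_eye in the frame of stand above 0.1 m), for 0.1 s.
3. the eye is drawn back against the shut keeper with at least 1.5 N (value of joint keeper below 0.15 rad and contact force between basket and keeper above 1.5 N and x of basket_eye in the frame of stand above -0.107 m), for 0.1 s.
At the end, for the whole second after the job is handed in: The basket hangs from the peg by its eye, which is between the keeper and the column (20 to 107 mm from the column's axis, within 10 mm of the peg's line); the keeper hangs down behind it (within 0.15 rad); the basket is upright within 0.2 rad and still (under 0.04 m/s) (value of joint keeper below 0.15 rad and x of basket_eye in the frame of stand between -0.107 and -0.02 m and y of basket_eye in the frame of stand between -0.01 and 0.01 m and z of basket_eye in the frame of stand above 0.11 m and contact force between basket and stand above 0.8 N and angle between basket_eye's own z axis and vertical below 0.2 rad and linear speed of basket below 0.04 m/s); the robot touches nothing.
It fails at once if the stand is pushed, pulled or leaned on with more than 10 N (contact force between stand and anything else above 10 N).
It fails at once if the basket is tipped by more than 0.5 rad (angle between basket_eye's own z axis and vertical above 0.5 rad).
It fails at once if a jar is moved by more than 15 mm (distance of any of jar_lilac, jar_brown, jar_wide from where it was at the start of the episode above 0.015 m).
It also fails if it takes over 69 s, if anything falls off the work surface, if the arm or the gripper's body presses on something with over 40 N, if the wrist force passes 120 N, or if a joint passes its speed limit or range.

ROBOT

A 6-joint arm with a two-finger parallel gripper is mounted at the origin on a cart in front of the work surface, level with it; the furniture and walls round the work are solid. World frame = base frame: x ahead of the robot, y to its left, z up, the work surface at z = 0. Lengths are in mm, angles in rad, forces in N, time in s.
With the tool pointing down it reaches from about 275 to 1000 mm from the base axis. Payload 8.4 kg.
Tool frame: the origin (TCP) lies at the very end of the fingers, on their centre line; the grasp point (between the pads) lies 19 mm behind it; z points along the fingers, y is the line along which they close (so a half turn about z gives the same grasp; the last joint's range is limited). The gripper opens to 85 mm and grips with 20 to 120 N. Pads are 22 mm wide; open, the fingers measure 114 mm over their backs; the gripper's body (76 mm by 85 mm) begins 54 mm behind the grasp point. The pads swing forward as they close: fully open they stand 13 mm farther back than shut.
Start: joints at [-1.204, 0.353, 1.633, -0, 1.155, -0.002], TCP at [225.309, -582.978, 231.281] pointing down, gripper open.
Joint ranges: [-2.63, 2.63], [-0.92, 2.1], [0.06, 2.66], [-1.3, 4.44], [0, 2.69], [-3.02, 3.02]. Speed limits (rad/s): [2.22, 2.22, 2.79, 3.14, 3.14, 3.14].

INTERFACE

Orientations are given as a rotation vector (axis times angle).
In Python, from rig import env, imaging gives the robot as it stands.
- The arm moves only by the shell command python3 -m handwheel 'ROWS'. ROWS is JSON, a list of rows, each a list of 5 numbers: the shift along the tool's x, y, z in m, then the turn about the tool's z in rad, then the opening, from 0 (shut) to 1 (fully open). In form: [[dx, dy, dz, spin, grip], ...]. A call has 1 to 5 rows; each row shifts and turns the commanded pose from where the row before left it, along the tool's axes as they then stand; what a row does not reach is not made up. A row lasts 1/12 s, in which the tool goes at most 41.7 mm and 7.16 degrees, less where a joint would pass 70% of its speed; a pose out of reach is approached as far as the arm can. A call is refused whole if a number of a shift passes 0.0417 or a number of a turn 0.125, either way. A call with a gripper value outside its range is refused whole. The fingers move at their own pace and stop on an object; the grip force is fixed at half the most. Time passes only in rows, so rows that do not move let the fingers close. It gives the time, the measured TCP pose, the force, the opening and the grip force at its end, in the units of the state.
- env.state(): the state, without advancing time (a new reading comes with each control period).
- imaging.camera(name): name is "side" or "top"; returns the picture (384x512x3 uint8, red, green, blue); there is no depth.
- imaging.calibration(name): a dict with "fx", "fy", "cx", "cy" (pixels), "rvec" (rotation vector, rad) and "tvec" (3), from world to camera coordinates, as OpenCV has them. Camera axes: x right, y down, z forward; pixel columns grow to the right and rows downward; lengths in mm; the calibration is good to about 2 mm. A picture is of the moment at which its call begins. calibration takes no time and is no camera call.
- env.close_job(): hands the job in; it is judged then, once.
The state is a dict: "clock": time; "joint_positions": joint angles; "qd": joint speeds; "joint_torque": joint torques, N m; "position": TCP position; "orientation": TCP orientation; "wrist_force": force on the tool from outside, world axes, zero at the start; "torque": the same for the moment, N m; "width": finger opening in mm; "grasp_force": force on a finger pad.
Only numpy, scipy, OpenCV 4.12 (cv2) and the standard library are available. Lean on these libraries where they do the work, as an engineer would, in place of code of your own. Each camera call takes 0.05 s, during which the arm holds its last target. There are 200 camera calls.

## Working session

There is one attempt and no reset: what is moved stays moved. The work goes in short steps, Python scripts to look and compute and a shell command to move; the robot and the scene stay as the last step left them, time stands still between calls to the robot, and variables do not carry over. Pictures are saved under pics/ and viewed, at most 14 in all, crops included, and the job is handed in when it is done.

```bash
mkdir -p pics; ls
python3 - <<'E'
from rig import env, imaging
import cv2
print({k:v for k,v in env.state().items()})
for n in("side","top"):
    im=imaging.camera(n); cv2.imwrite(f"pics/{n}0.png",im[...,::-1]); print(n,imaging.calibration(n))
a=cv2.imread("pics/side0.png");b=cv2.imread("pics/top0.png")
E
```

```text
pics
{'clock': 0.0, 'joint_positions': array([-1.20436948e+00,  3.53604452e-01,  1.63412998e+00, -3.22700047e-06,
        1.15515652e+00, -2.36793723e-03]), 'qd': array([ 1.09885973e-03,  4.37523421e-04,  1.66120126e-03, -2.16576700e-04,
        8.94916533e-05, -1.31649432e-03]), 'joint_torque': array([ 1.05173338e-03, -6.05251122e+01, -3.42070162e+01,  1.63199065e-04,
        9.29531758e-03, -2.27355406e-05]), 'position': array([ 225.1615546 , -582.54392597,  230.59072648]), 'orientation': array([-3.08707790e+00, -5.75792126e-01,  3.73587093e-04]), 'wrist_force': array([ 0.45919448, -0.4314945 , -0.07151384]), 'torque': array([ 0.01141613, -0.02960154,  0.03109881]), 'grasp_force': 0.0, 'width': 85.22767638886415}
side {'fx': 423.38684763043415, 'fy': 423.38684763043415, 'cx': 258.05181904635737, 'cy': 190.60021897743434, 'rvec': array([ 0.69377392, -2.37848363,  1.39222043]), 'tvec': array([435.94642028, 209.62714381, 927.22947082])}
top {'fx': 444.1367092594556, 'fy': 444.1367092594556, 'cx': 254.2269171265339, 'cy': 194.6128240879621, 'rvec': array([ 2.20585198, -2.16238283,  0.13428039]), 'tvec': array([ -12.00499157,  499.08454621, 1082.17089811])}
```

View pics/side0.png

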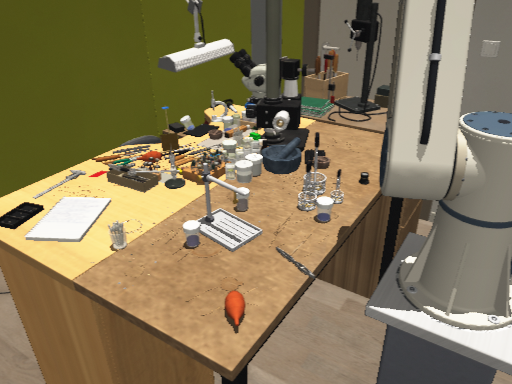

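View pics/top0.png

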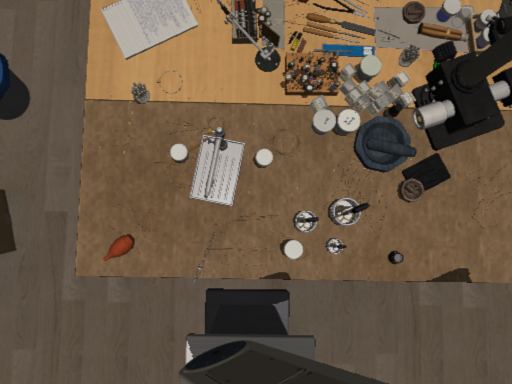

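The side view shows three baskets near (316,175), (307,198) and (338,188). The top view shows them at (345,211), (306,221) and (335,246). The stand is at top (217,170), with its column near (220,130) and the peg running down the image to about (210,195). Candidates for the middle basket, by top pixel: large (345,211), mid (306,221), small (335,246). I'll check this in a close crop.

```bash
cat > h.py <<'E'
import numpy as np, cv2
from rig import env, imaging
def cal(n):
    c=imaging.calibration(n); K=np.array([[c['fx'],0,c['cx']],[0,c['fy'],c['cy']],[0,0,1.]])
    return K,np.array(c['rvec'],float),np.array(c['tvec'],float)
def ray(n,uv):
    K,r,t=cal(n); R=cv2.Rodrigues(r)[0]; return -R.T@t, R.T@np.linalg.inv(K)@np.array([*uv,1.])
def plane(n,uv,z):
    o,d=ray(n,uv); return o+d*(z-o[2])/d[2]
def proj(n,P):
    K,r,t=cal(n); return cv2.projectPoints(np.array(P,float).reshape(-1,3),r,t,K,None)[0][:,0]
def two(a,b):  # a: side uv, b: top uv
    o1,d1=ray('side',a);o2,d2=ray('top',b)
    s=np.linalg.lstsq(np.c_[d1,-d2],o2-o1,rcond=None)[0]; p,q=o1+s[0]*d1,o2+s[1]*d2
    return (p+q)/2,np.linalg.norm(p-q)
def crop(im,x,y,w,h,s): return cv2.resize(im[y:y+h,x:x+w],None,fx=s,fy=s,interpolation=cv2.INTER_CUBIC)
E
python3 - <<'E'
from h import *
a=cv2.imread("pics/side0.png");b=cv2.imread("pics/top0.png")
o=np.vstack([np.hstack([crop(a,185,165,80,60,5),crop(a,280,130,80,60+0,5)]),np.hstack([crop(b,180,120,80,60+20,5)[:300],crop(b,285,190,80,60,5)])])
o[:300,400:]=cv2.resize(a[125:220,275:375],(400,300))[:300] if 0 else crop(a,284,128,100,75+10,4)[:300,:400]
cv2.imwrite("pics/c1.png",o)
for n,uv in dict(L=(345,211),M=(306,221),S=(335,246)).items(): print(n,plane('top',uv,15))
print([plane('side',uv,0) for uv in ((307,207),(320,195),(338,200))])
E
```

```text
L [ 463.53757263 -231.58881271   15.        ]
M [ 436.46253241 -133.27928211   15.        ]
S [ 375.53908867 -206.37684993   15.        ]
[array([ 432.02641386, -125.51177732,    0.        ]), array([ 430.65688256, -208.77835211,    0.        ]), array([ 372.16567794, -209.56816671,    0.        ])]
```

View pics/c1.png

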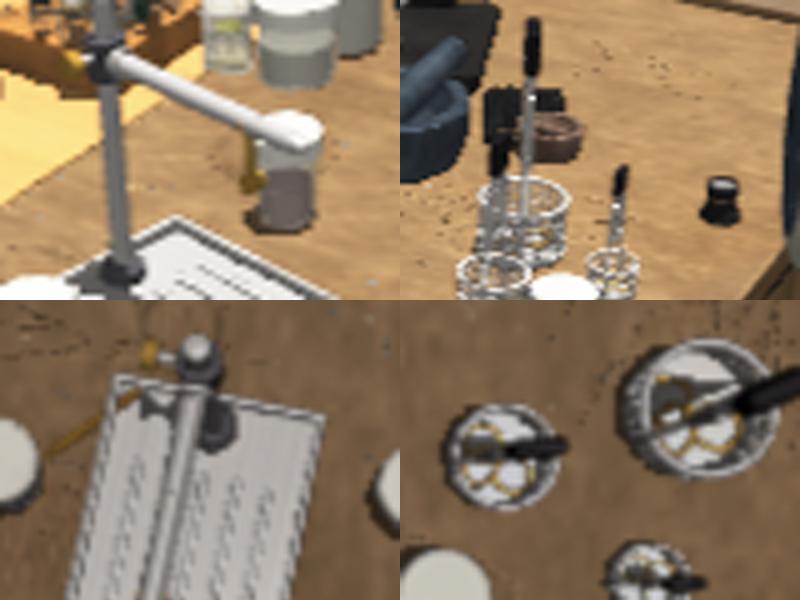

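The crop shows cup widths of about 23 px (mid), 31 px (large) and 18 px (small), or roughly 55, 75 and 43 mm. So the 52 mm basket is the one at top (306,221), with its black grip near top (312,219) and side (309,167). In the side view the peg tip is near (245,193) and the collar near (206,177). Next I'll measure them.

Run:
```python
from h import *
a=cv2.imread("pics/side0.png");b=cv2.imread("pics/top0.png")
def blob(im,x,y,w,h,th):
    g=im[y:y+h,x:x+w].max(2); m=(g<th).astype(np.uint8)
    n,l,s,c=cv2.connectedComponentsWithStats(m,connectivity=8)
    i=1+np.argmax(s[1:,4]); v,u=np.nonzero(l==i); return np.c_[u+x,v+y].astype(float)
A=blob(a,300,158,16,20,50);B=blob(b,304,213,18,14,50)
print('side',len(A),A.min(0),A.max(0),A.mean(0));print('top',len(B),B.min(0),B.max(0),B.mean(0))
p,e=two(A.mean(0),B.mean(0));print('grip',p,e)
o,_=ray('top',(0,0));print('cam top',o,'side',ray('side',(0,0))[0])
P=np.array([plane('top',q,129)[:2] for q in B]);c=P.mean(0);print('on129',c)
C=np.cov(P.T); v=(c-o[:2])/(o[2]-129); px=2.2**2/12
C2=C-28**2/12*np.outer(v,v)-px*np.eye(2); w,V=np.linalg.eigh(C2);print('sl',v,'ext',np.sqrt(12*np.abs(w)),w,'yaxis dir',np.degrees(np.arctan2(*V[::-1,1])))
# cup centre, bottom in top
for r in range(213,227): print(r,' '.join('%3d'%x for x in b[r,304:324].max(1)))
print()
for r in range(156,200,1): print(r,' '.join('%3d'%x for x in a[r,300:322].max(1)))
```

```text
side 74 [305. 158.] [313. 171.] [308.47297297 163.24324324]
top 39 [306. 217.] [317. 221.] [311.58974359 219.46153846]
grip [ 435.32635826 -128.04121919  138.20106054] 0.22353382703374305
cam top [ 392.25308667   25.87370982 1125.07396377] side [-26.71975657 826.9281384  639.70557358]
on129 [ 435.6281704 -129.529655 ]
sl [ 0.04354605 -0.15601589] ext [ 7.28935318 26.08964938] [ 4.42788915 56.72248374] yaxis dir 99.61762281556129
213 196 195 189 178 135  70  71 106 126 134 120 117 116 114 113 112 112 111 115 118
214 200 206 202 199 172  95  69  61  96 130 133 119 117 115 114 112 104  95 114 117
215 178 199 203 202 199 193 168  85  62  98 131 126 118 117 114 113 112 113 116 117
216 157 175 201 202 202 203 198 162  81  89 120 145 107 114 114 114 114 115 116 116
217 148 190 200 189 153 130 128 110  54  57  57  71  48  62  91 116 115 114 115 116
218  89 106 101  89  66  51  50  46  30  34  30  33  31  36  73 116 118 116 117 116
219  63  57  31  20  24  31  33  36  37  39  41  44  42  44  66 106 120 119 116 116
220  65  53  18   4  23  31  31  30  31  27  27  30  38  53  89 120 123 121 118
[... 3857 characters left out ...]
 126 119 151 199 188 135 130 206 228 166 110 178 188 207
193 229 140 163 150  98 127 126  99 111 114 115 120 125 191 208 169 176 154 137 127 126 123
194 152 156 159 161 183 181 129 100  98 110 109 103 103 107 162 190 151 113  97  94 102  80
195 175 183 125 130 152 163 156 178 131  93  97  81  92 110 120 208 220  83 137 185 189 190
196 151 184 178 155 167 163 144 160 138 127 115 152 177 155 154 224 229 172 190 193 199 223
197 197 158 151 157 183 185 189 190 166 139 132 143 156 161 142 225 237 186 219 247 252 253
198 157 137 109 127 187 212 191 181 173 131 138 152 152 178 228 224 173 240 253 253 253 253
199 166 144 184 192 164 171 189 178 148 132 136 191 239 229 151 136 205 250 253 254 254 254
```

Run:
```python
from h import *
a=cv2.imread("pics/side0.png");b=cv2.imread("pics/top0.png")
o=np.hstack([crop(b,196,120,40,60,10),crop(a,215,170,40,30,10).repeat(2,0)[:600]])
o[:,400:]=0; o[:300,400:]=crop(a,215,175,40,30,10); o[300:600,400:]=crop(b,196,165,40,30,10)
cv2.imwrite("pics/c2.png",o)
```

```text
(no output)
```

View pics/c2.png

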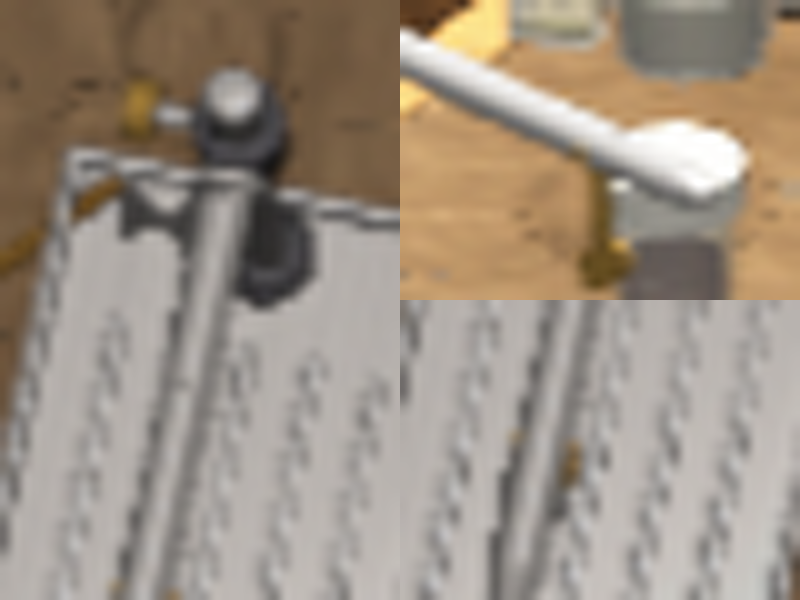

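The top view shows the peg running from the collar at about (218.7,142) through (214,160) to (210.5,185), with the column top at (219.3,129.3). The keeper bob appears on both sides of the peg around (210,180). In the side view the keeper blade is at (233,190) and its bob at (235,201).

Run:
```python
from h import *
a=cv2.imread("pics/side0.png");b=cv2.imread("pics/top0.png")
print('grip2',two((308.5,166.5),(311.8,219.4)))
for z in (134,146,158):
    P=np.array([plane('top',q,z)[:2] for q in ((218.7,142),(214,160),(210.5,185))])
    col=plane('top',(219.3,129.3),176)[:2]
    d=P[2]-P[0]; d/=np.linalg.norm(d); n=np.array([-d[1],d[0]])
    print(z,'col',col,'dir(-x) deg',np.degrees(np.arctan2(d[1],d[0])),'col off line',(col-P[0])@n)
    tip=col+146*d;kp=col+107*d
    print('  tip',tip,'kp',kp,'top px',proj('top',[*tip,z]).round(1),proj('top',[*kp,z-34]).round(1))
    print('  side px tip,pivot,bob,root40',proj('side',[[*tip,z],[*kp,z],[*kp,z-34],[*(col+40*d),z]]).round(1).tolist())
print('bob',two((235,201.5),(210.2,180)))
for u in (218,222,226,230,233,236,240): print(u,' '.join('%3d'%x for x in a[170:206,u].max(1)))
print('tip rows top')
for r in range(178,204,2): print(r,' '.join('%3d'%x for x in b[r,198:222].max(1)))
```

```text
grip2 (array([ 435.896497  , -130.2579156 ,  127.21873567]), np.float64(0.09780413030908662))
134 col [625.48320069  80.37185258] dir(-x) deg 170.89319828635195 col off line -0.04401914957097191
  tip [481.32352711 103.48004408] kp [519.83193307  97.307308  ] top px [[208.2 196.9]] [[212.5 181.7]]
  side px tip,pivot,bob,root40 [[247.3, 195.9], [235.7, 190.7], [236.3, 202.6], [217.1, 182.4]]
146 col [625.48320069  80.37185258] dir(-x) deg 170.89319828635195 col off line -1.142000633540065
  tip [481.32352711 103.48004408] kp [519.83193307  97.307308  ] top px [[207.8 196.4]] [[212.1 181.1]]
  side px tip,pivot,bob,root40 [[247.1, 191.5], [235.6, 186.4], [236.1, 198.5], [216.8, 178.2]]
158 col [625.48320069  80.37185258] dir(-x) deg 170.89319828635195 col off line -2.2399821175091734
  tip [481.32352711 103.48004408] kp [519.83193307  97.307308  ] top px [[207.4 195.9]] [[211.8 180.4]]
  side px tip,pivot,bob,root40 [[247.0, 187.1], [235.4, 182.1], [235.9, 194.3], [216.5, 174.0]]
bob (array([522.00161914, 101.60535007, 104.9444652 ]), np.float64(2.6143093591046602))
218 118 103 103 10
[... 1630 characters left out ...]

190 179 160 151 187 192 194 169  98 135 171 181 135 139 179 171 180 169 195 196 195 174 139 181 171
192 172 183 161 187 193 195 170 103 136 152 139 124 149 175 149 193 195 198 198 197 182 145 174 198
194 129 160 189 192 196 194 165 104 138 143 126 149 191 187 167 157 196 198 198 189 173 179 172 199
196 190 192 192 194 196 173  90  67  78 121 184 198 175 132 179 174 198 200 198 177 144 192 196 200
198 166 159 156 152 157 178 188 160 127 182 198 202 197 185 191 200 199 199 199 192 171 180 199 199
200 101 104 110 109 106 105 115 141 163 168 168 162 160 156 161 181 197 197 197 198 199 200 201 201
202 112 109 105 104 107 110 112 113 113 111 109 109 110 109 106 101 107 137 163 169 166 155 140 142
```

Run:
```python
from h import *
b=cv2.imread("pics/top0.png")
for r in range(138,200,3):
    c0=int(219-(r-138)*0.22)-9
    print(r,c0,' '.join('%3d'%x for x in b[r,c0:c0+20].max(1)))
print('coltop')
for r in range(124,138): print(r,' '.join('%3d'%x for x in b[r,208:230].max(1)))
```

```text
138 210 147 139 138 127 106  75  71  87 101 116 123 110  79  70 104 107 113 112 118 123
141 209  63  63  77  97  93  68  81 126 161 179 143 107  51  45  48  50  61  99 128 105
144 208 165 167 179 181 179 152  83 104 148 172 159 121  69  44  46  50  60  73  68 124
147 208 174 176 180 179 181 160 105 132 165 174 133  96  57  76  80  79  71  58  68 123
150 207 174 176 180 178 182 180 157 123 156 177 146 133 152 148  83  74 110 165 174 182
153 206 153 159 148 178 182 183 159 104 144 172 164 130 138 180 181 180 179 178 180 182
156 206 135 159 176 179 182 171 138 132 165 180 137 126 144 151 160 148 177 181 182 174
159 205 161 172 155 177 183 182 162 127 154 175 150 127 142 165 137 163 175 179 182 182
162 204 174 159 158 179 182 183 161 109 140 173 172 134 138 169 163 172 156 179 182 182
165 204 161 189 180 181 182 175 144 128 162 181 140 128 157 176 162 161 180 182 183 172
168 203 161 173 154 179 183 184 162 112 152 181 158 126 138 173 166 189 181 183 184 184
171 202 175 167 168 182 183 184 163 106 134 168 177 136 139 173 166 173 161 183 185 185
174 202 161 189 180 182 184 176 141 126 160 
[... 1342 characters left out ...]
  90 140 181 197 186 135  71  75  90 106 110 109 113 117
131 129 143 135 120 158 169 146  84  67  88 137 158 131  77  65  72  83 111 111 111 115 119
132 104 119 115  91 111 114 107  68  61  45  66  78  65  47  61  74  83 109 111 111 115 113
133  86  92  95  89 104 106 102  78  64  40  43  46  47  55  72  72  64  96 109 112 116 119
134 108 104 100 108 108 100  94  72  62  71  72  66  66  77  79  65  55  92 111 111 116 121
135 118 116 113 118 112 108 106  87  51  69  76  75  77  78  60  34  54  95 110 112 117 122
136 171 178 167 153 124 117 110  90  74  74  71  73  65  52  29  30  71 109 112 112 118 123
137 118 106 103 110 135 169 167 138 118 141 162 163 135  89  44  50  93 111 111 112 119 124
```

Run:
```python
from h import *
for z in (136,139,143):
    P=np.array([plane('top',q,z)[:2] for q in ((216.5,144),(213.2,162),(211.1,171),(207.2,189))])
    col=plane('top',(218.9,129.2),176)[:2]
    vx,vy,x0,y0=cv2.fitLine(P.astype(np.float32),cv2.DIST_L2,0,.01,.01).ravel()
    d=np.array([vx,vy])*(-1 if vx>0 else 1); n=np.array([-d[1],d[0]]); q=np.array([x0,y0])
    cl=q+d*((col-q)@d)
    print(z,'col',col,'ang',np.degrees(np.arctan2(d[1],d[0])),'off',(col-cl)@n)
    tip=cl+146*d; kp=cl+107*d
    print('  tip',tip,'kp',kp,proj('top',[*tip,z]).round(1),proj('side',[[*tip,z],[*kp,z],[*kp,z-34],[*(cl+40*d),z]]).round(1).tolist())
# tray corners heading (rim top z=12)
print('lilac/brown lids',[plane('top',q,58)[:2].round() for q in ((179,153),(264,158),(293,250))])
```

```text
136 col [625.6827021   81.24536207] ang 169.99402 off 2.133906589201754
  tip [482.27418771 108.71445661] kp [520.6809794  101.93816763] [[205.8 196.3]] [[245.7, 196.0], [234.3, 190.7], [234.9, 202.7], [215.9, 182.2]]
139 col [625.6827021   81.24536207] ang 169.9941 off 1.839125068274681
  tip [482.22293514 108.42395727] kp [520.62973446 101.64772169] [[205.8 196.2]] [[245.7, 194.8], [234.4, 189.6], [234.9, 201.6], [216.0, 181.1]]
143 col [625.6827021   81.24536207] ang 169.99405 off 1.4459025637786769
  tip [482.15462686 108.03680372] kp [520.56142618 101.26054525] [[205.9 196.1]] [[245.8, 193.3], [234.4, 188.1], [235.0, 200.1], [216.0, 179.7]]
lilac/brown lids [array([593., 183.]), array([586., -23.]), array([365., -96.])]
```

The side view agrees with peg axis z≈139 mm. The tip is at about (482,108), the keeper at about (520.6,101.6), and the stand's yaw is about -10°. The grip is at (435.7,-130) with its x axis heading about 9.6°. Next I turn the tool by about -1.37 rad while raising it slightly.

```bash
cat >> h.py <<'E'
from scipy.spatial.transform import Rotation as Rn
def to(target,yhead=None):
    s=env.state(); R=Rn.from_rotvec(s['orientation']).as_matrix()
    d=R.T@(np.array(target)-s['position'])
    hy=np.degrees(np.arctan2(R[1,1],R[0,1]))
    print('pos',s['position'].round(1),'tool dxyz mm',d.round(1),'yhead',hy.round(2),'tilt',np.degrees(np.arccos(-R[2,2])).round(2),
      'spin', None if yhead is None else np.radians((hy-yhead+90)%180-90).round(4),'F',s['wrist_force'].round(2),'w',round(s['width'],1),'g',round(s['grasp_force'],1),'t',round(s['clock'],2))
E
python3 -m handwheel '[[0,0,-0.01,-0.125,1],[0,0,-0.01,-0.125,1],[0,0,-0.01,-0.125,1],[0,0,-0.01,-0.125,1],[0,0,0,-0.125,1]]'
python3 -m handwheel '[[0,0,0,-0.125,1],[0,0,0,-0.125,1],[0,0,0,-0.125,1],[0,0,0,-0.125,1],[0,0,0,-0.125,1]]'
python3 -m handwheel '[[0,0,0,-0.12,1],[0,0,0,0,1]]'
python3 -c "
from h import *
to([435.7,-130,250],9.6)"
```

```text
clock: 0.52
position: [225.6, -583.7, 273.0]
orientation: [2.755, 1.505, -0.0]
wrist_force: [0.4, -0.3, 0.3]
width: 85.4
grasp_force: 0.0
clock: 0.93
position: [225.2, -582.7, 270.8]
orientation: [-2.16, -2.28, -0.001]
wrist_force: [-0.1, -0.4, -0.8]
width: 85.6
grasp_force: 0.0
clock: 1.1
position: [225.2, -582.7, 270.8]
orientation: [-2.02, -2.405, -0.001]
wrist_force: [-0.4, -0.2, 1.2]
width: 85.5
grasp_force: 0.0
pos [ 225.2 -582.7  270.8] tool dxyz mm [409.6 285.5  21.1] yhead 9.94 tilt 0.05 spin 0.0059 F [-0.4  -0.25  1.18] w 85.5 g 0.0 t 1.1
```

```bash
python3 -m handwheel '[[0.017,0.012,0,0,0.6],[0.034,0.0238,0,0,0.6],[0.034,0.0238,0,0,0.6],[0.034,0.0238,0,0,0.6],[0.034,0.0238,0,0,0.6]]' | head -2
python3 -m handwheel '[[0.034,0.0238,0,0,0.6],[0.034,0.0238,0,0,0.6],[0.034,0.0238,0,0,0.6],[0.034,0.0238,0,0,0.6],[0.034,0.0238,0,0,0.6]]' | head -2
python3 -m handwheel '[[0.034,0.0238,0,0,0.6],[0.034,0.0238,0,0,0.6],[0.018,0.0118,0,0,0.6],[0,0,0,0,0.6],[0,0,0,0,0.6]]' | head -2
python3 - <<'E'
from h import *
to([435.7,-130,190],9.6)
a=imaging.camera('side')[...,::-1];b=imaging.camera('top')[...,::-1]
cv2.imwrite('pics/s1.png',a);cv2.imwrite('pics/t1.png',b)
cv2.imwrite('pics/c3.png',np.hstack([crop(a,265,90,100,130,4),crop(b,270,170,100,130,4)]))
E
```

```text
clock: 1.52
position: [305.6, -412.5, 271.0]
clock: 1.93
position: [394.6, -224.8, 271.4]
clock: 2.35
position: [438.7, -131.0, 271.2]
pos [ 438.7 -131.   271.2] tool dxyz mm [ 1.4 -2.8 81.2] yhead 9.59 tilt 0.02 spin -0.0001 F [ 0.59 -0.19 -0.25] w 51.6 g 0.0 t 2.35
```

View pics/c3.png

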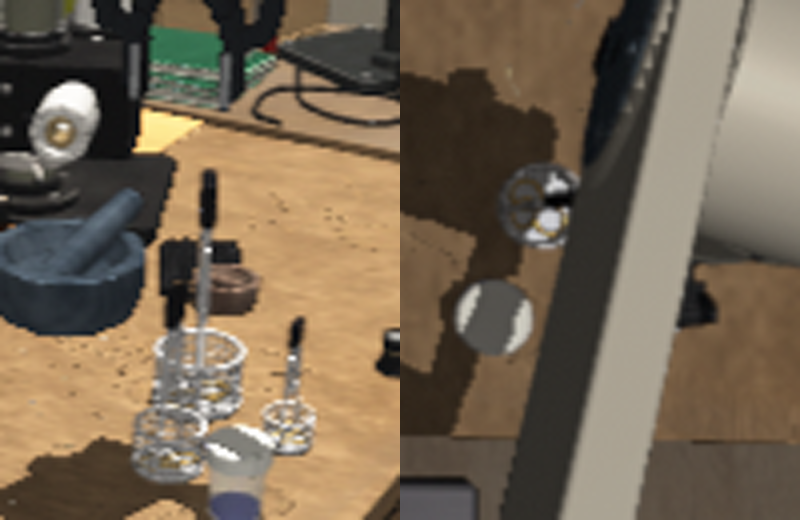

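In the side crop the fingertips are at (299,115) and (321,116), straddling the mid grip at (309,166). I'll go down in stages.

```bash
python3 -m handwheel '[[0.0014,-0.0028,0.02,0,0.6],[0,0,0.03,0,0.6],[0,0,0.03,0,0.6],[0,0,0.025,0,0.6],[0,0,0.02,0,0.6]]' | head -4
python3 -m handwheel '[[0,0,0.015,0,0.6],[0,0,0.01,0,0.6],[0,0,0.006,0,0.6],[0,0,0,0,0.6],[0,0,0,0,0.6]]'
python3 -c "
from h import *
to([435.7,-130,114],9.6)
a=imaging.camera('side')[...,::-1]
cv2.imwrite('pics/c4.png',crop(a,270,130,75,80,7))"
```

```text
clock: 2.87
position: [434.2, -132.1, 144.5]
orientation: [-2.031, -2.395, 0.001]
wrist_force: [0.3, -0.4, -1.4]
clock: 3.28
position: [435.7, -131.6, 115.6]
orientation: [2.028, 2.399, 0.0]
wrist_force: [0.3, 0.0, 0.4]
width: 51.6
grasp_force: 0.0
pos [ 435.7 -131.6  115.6] tool dxyz mm [1.6 0.3 1.6] yhead 9.56 tilt 0.02 spin -0.0006 F [0.27 0.04 0.35] w 51.6 g 0.0 t 3.28
```

View pics/c4.png

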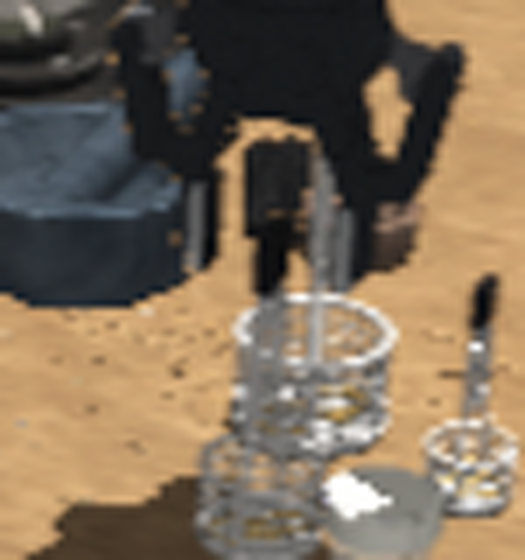

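The grip (crop x≈270) is centred between the fingers (200 and 345), and the tips reach almost to its lower end. Closing now.

```bash
python3 -m handwheel '[[0,0,0,0,0.4],[0,0,0,0,0.3],[0,0,0,0,0.2],[0,0,0,0,0.1],[0,0,0,0,0]]' | tail -2
python3 -m handwheel '[[0,0,0,0,0],[0,0,0,0,0],[0,0,0,0,0]]'
python3 -m handwheel '[[0,0,-0.01,0,0],[0,0,-0.02,0,0],[0,0,-0.02,0,0],[0,0,-0.02,0,0],[0,0,0,0,0]]'
python3 -m handwheel '[[0,0,-0.01,0,0],[0,0,0,0,0],[0,0,0,0,0]]'
python3 -c "
from h import *
to([435.7,-130,190],-10)
a=imaging.camera('side')[...,::-1];cv2.imwrite('pics/s2.png',a)
cv2.imwrite('pics/c5.png',crop(a,270,110,75,80,7))"
```

```text
width: 7.9
grasp_force: 59.0
clock: 4.0
position: [435.8, -131.1, 115.8]
orientation: [2.027, 2.4, 0.001]
wrist_force: [-1.1, 0.4, 6.2]
width: 8.0
grasp_force: 59.0
clock: 4.42
position: [437.4, -131.7, 189.1]
orientation: [2.024, 2.396, 0.003]
wrist_force: [1.8, -0.3, -1.4]
width: 8.0
grasp_force: 58.8
clock: 4.67
position: [435.3, -131.0, 195.2]
orientation: [-2.027, -2.4, 0.0]
wrist_force: [-0.6, -0.5, -1.8]
width: 8.0
grasp_force: 58.7
pos [ 435.3 -131.   195.2] tool dxyz mm [0.9 0.5 5.2] yhead 9.63 tilt 0.0 spin 0.3426 F [-0.6  -0.52 -1.81] w 8.0 g 58.7 t 4.67
```

View pics/c5.png

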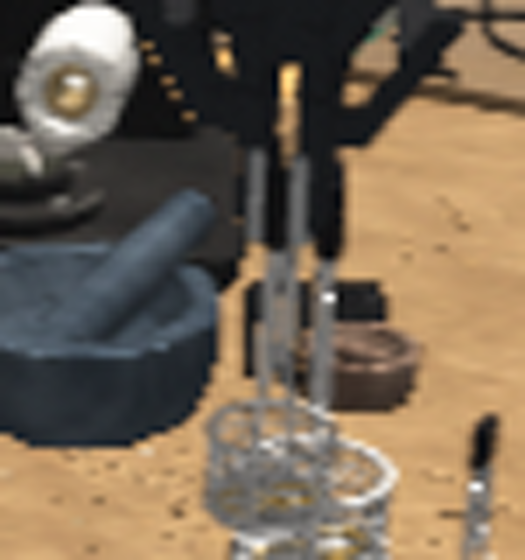

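The basket is lifted and upright, with about 2 N of weight. I'll turn it to the peg's heading and then travel.

```bash
python3 -m handwheel '[[0,0,0,0.04,0],[0,0,0,0.08,0],[0,0,0,0.1,0],[0,0,0,0.08,0],[0,0,0,0.0425,0]]' | head -2
python3 -m handwheel '[[0,0,0,0,0],[0,0,0,0,0]]' | tail -4
python3 -c "
from h import *
to([447.7,114.5,195],-10)"
```

```text
clock: 5.13
position: [434.8, -130.9, 194.3]
orientation: [-2.404, -2.021, 0.001]
wrist_force: [0.2, -0.7, -1.5]
width: 7.8
grasp_force: 58.7
pos [ 435.  -130.9  194.5] tool dxyz mm [243.9 -29.7  -0.4] yhead -9.9 tilt 0.09 spin 0.0017 F [ 0.15 -0.69 -1.48] w 7.8 g 58.7 t 5.3
```

```bash
python3 -m handwheel '[[0.008,-0.001,0,0,0],[0.02,-0.0025,0,0,0],[0.03,-0.0037,0,0,0],[0.03,-0.0037,0,0,0],[0.03,-0.0037,0,0,0]]' | head -2
python3 -m handwheel '[[0.03,-0.0037,0,0,0],[0.03,-0.0037,0,0,0],[0.03,-0.0037,0,0,0],[0.02,-0.0025,0,0,0],[0.01,-0.001,0,0,0]]' | head -2
python3 -m handwheel '[[0.006,-0.0005,0.007,0,0],[0,0,0.01,0,0],[0,0,0.008,0,0],[0,0,0.002,0,0],[0,0,0,0,0]]'
python3 -c "
from h import *
to([447.7,114.5,166.7],-10)
a=imaging.camera('side')[...,::-1];b=imaging.camera('top')[...,::-1]
cv2.imwrite('pics/s3.png',a);cv2.imwrite('pics/t3.png',b)
cv2.imwrite('pics/c6.png',np.hstack([crop(a,205,150,65,75,6),crop(b,180,130,65,75,6)]))"
```

```text
clock: 5.72
position: [441.2, -10.8, 195.1]
clock: 6.13
position: [447.8, 111.1, 195.2]
clock: 6.55
position: [447.7, 113.2, 167.0]
orientation: [-2.407, -2.017, 0.004]
wrist_force: [-0.3, -0.9, -1.8]
width: 8.1
grasp_force: 58.7
pos [447.7 113.2 167. ] tool dxyz mm [ 1.3 -0.2  0.3] yhead -10.06 tilt 0.15 spin -0.0011 F [-0.33 -0.89 -1.8 ] w 8.1 g 58.7 t 6.55
```

View pics/c6.png

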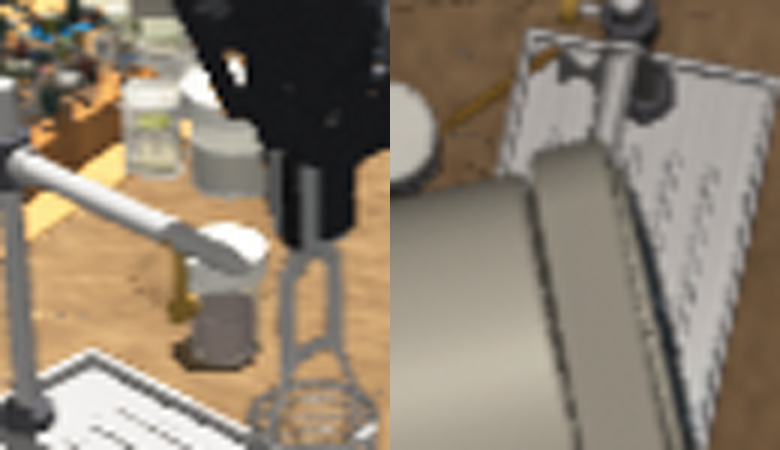

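The side crop shows the shaded peg ending at about (246.7,194.2), and the open eye in front of it centred at about (256.5,200).

```bash
python3 -c "
from h import *
e=np.array([447.7,113.2,139.3])
print(proj('side',[e,e+[0,0,19],e-[0,0,19],[482.2,108.4,136],[482.2,108.4,139],[482.2,108.4,142]]).round(1).tolist())
a=cv2.imread('pics/s3.png')
for r in range(180,218): print(r,' '.join('%3d'%x for x in a[r,232:266].max(1)))
"
```

```text
[[256.7, 199.4], [256.6, 192.4], [256.9, 206.4], [245.8, 195.9], [245.8, 194.8], [245.7, 193.8]]
180 203 199 199 196 179 139 111 117 122 126 129 130 131 130 128 124 121  96  81  74  18  17  39  81 103  85  47  26  26  26  26  26 138 203
181 209 207 204 198 195 172 135 122 122 126 128 131 131 131 127 125 121  96  83  75  18  22  43  81 102  85  48  26  26  25  25  26 148 211
182 198 197 193 191 192 191 177 157 153 149 145 154 154 147 140 142 128  88  81  75  17  19  30  75 102  85  46  26  25  25  25  44 154 210
183 190 191 192 194 199 203 202 196 194 195 185 178 188 183 181 182 167 114  82  75  19  18  27  73 102  85  48  26  26  26  26  26 129 193
184 204 201 200 202 205 205 205 200 192 188 191 193 195 194 191 186 183 142  81  78  29  18  28  72 103  85  48  27  25  26  25  25 128 188
185 208 197 204 203 203 201 200 202 203 204 202 199 196 193 191 187 184 148  90  79  28  18  29  72 102  86  48  26  26  25  26  25 130 190
186 245 241 218 195 203 205 203 199 197 198 199 199 201 197 192 191 191 181 140  79  28  17  28  72 102  86  47  26  27  27  26  26 132 197
187 206 139 127 125 151
[... 3616 characters left out ...]

213 215 216 212 205 198 193 194 201 205 207 208 210 215 220 218 208 202 198 197 175 125 125 153 153 153 152 143 140 142 157 164 141 161 198
214 245 215 207 209 208 202 196 194 194 196 198 200 202 205 207 208 213 190 150 147 121 122 140 132 136 145 133 135 137 135 122 110 133 172
215 163 234 244 208 201 201 200 199 197 194 192 193 195 197 197 200 186 148 124 128 138 154 180 179 175 183 179 186 182 175 134 116 124 134
216 112 132 166 235 243 204 198 199 198 198 199 200 199 196 179 146 124 112 116 131 151 153 148 167 175 177 164 173 172 175 164 147 113 106
217 103 107 113 132 169 218 228 203 192 191 196 200 201 196 170 125 150 166 139 134 136 132 166 186 186 192 188 185 166 161 134 137 135 123
```

The predicted eye (apex row 192.4, sill row 206.4) matches the picture. I'll correct 1.3 mm sideways and feed the eye over the nose slowly, watching the force.

```bash
python3 -m handwheel '[[0.0013,0.003,0,0,0],[0,0.005,0,0,0],[0,0.005,0,0,0],[0,0.005,0,0,0],[0,0.005,0,0,0]]' | sed -n '2p;4p'
python3 -m handwheel '[[0,0.003,0,0,0],[0,0.003,0,0,0],[0,0.003,0,0,0],[0,0.003,0,0,0],[0,0.0,0,0,0]]' | sed -n '2p;4p'
python3 -m handwheel '[[0,0.003,0,0,0],[0,0.003,0,0,0],[0,0.003,0,0,0],[0,0.0,0,0,0],[0,0.0,0,0,0]]' | sed -n '2p;4p'
python3 -c "
from h import *
to([503.9,104.6,167],-10)
a=imaging.camera('side')[...,::-1]
cv2.imwrite('pics/s4.png',a)
cv2.imwrite('pics/c7.png',crop(a,205,150,65,75,7))"
```

```text
position: [472.4, 111.6, 168.5]
wrist_force: [-0.0, 0.4, -1.1]
position: [483.9, 109.6, 168.3]
wrist_force: [-0.1, 1.1, -1.2]
position: [492.3, 108.0, 168.3]
wrist_force: [-0.9, -0.5, -1.5]
pos [492.3 108.  168.3] tool dxyz mm [-1.3 12.   1.3] yhead -10.0 tilt 0.0 spin -0.0001 F [-0.87 -0.53 -1.54] w 7.9 g 58.7 t 7.9
```

View pics/c7.png

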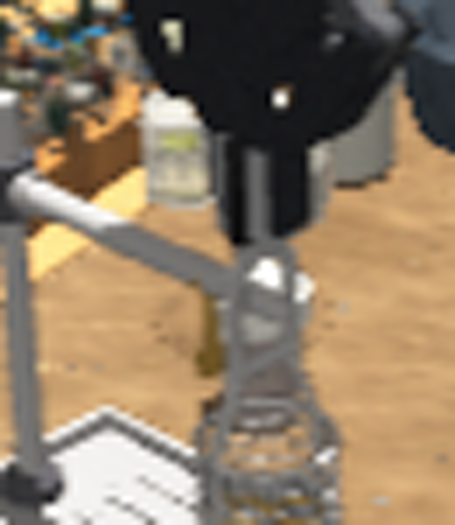

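The nose is inside the eye, with the tip showing at about (246,193) through it. I'll go on to about 22 mm behind the tip, then lower and feel.

```bash
python3 -m handwheel '[[-0.001,0.003,0,0,0],[0,0.003,0,0,0],[0,0.003,0,0,0],[0,0.002,0,0,0],[0,0.0,0,0,0]]' | sed -n '2p;4p'
python3 -m handwheel '[[0,0,0.002,0,0],[0,0,0.002,0,0],[0,0,0.002,0,0],[0,0,0,0,0],[0,0,0,0,0]]' | sed -n '2p;4p'
for i in 1 2 3; do python3 -m handwheel '[[0,0,0,0,0]]' | sed -n '2p;4p'; done
```

```text
position: [503.4, 105.1, 168.3]
wrist_force: [0.5, -0.2, -0.7]
position: [502.6, 105.1, 162.1]
wrist_force: [-0.4, -0.3, -0.7]
position: [502.8, 105.2, 162.3]
wrist_force: [-0.4, 0.5, -0.8]
position: [502.9, 105.2, 162.4]
wrist_force: [0.2, -0.6, -1.8]
position: [502.9, 105.2, 162.4]
wrist_force: [-0.6, 0.4, -1.8]
```

```bash
python3 -m handwheel '[[0,0,0.001,0,0],[0,0,0.001,0,0],[0,0,0.001,0,0],[0,0,0,0,0]]' | sed -n '2p;4p'
for i in 1 2; do python3 -m handwheel '[[0,0,0.001,0,0],[0,0,0,0,0]]' | sed -n '2p;4p'; python3 -m handwheel '[[0,0,0,0,0]]' | sed -n '2p;4p'; done
```

```text
position: [502.7, 105.1, 159.0]
wrist_force: [-0.7, 0.1, -1.3]
position: [502.8, 105.1, 158.1]
wrist_force: [0.0, -0.2, -0.8]
position: [502.8, 105.1, 158.2]
wrist_force: [-0.1, -0.8, -1.6]
position: [502.8, 105.1, 157.2]
wrist_force: [-0.9, 0.0, -2.8]
position: [502.8, 105.1, 157.2]
wrist_force: [0.2, -0.8, -1.5]
```

```bash
python3 -m handwheel '[[0,0,0.001,0,0],[0,0,0,0,0]]' | sed -n '2p;4p'; python3 -m handwheel '[[0,0,0,0,0]]' | sed -n '2p;4p'
```

```text
position: [502.9, 105.1, 156.4]
wrist_force: [-0.9, -1.0, 1.3]
position: [503.0, 105.1, 156.5]
wrist_force: [-1.3, -0.7, 1.7]
```

Contact is at about TCP z 156.8, so the peg axis is at about 141. I'll ease off slightly and start sliding.

```bash
python3 -m handwheel '[[-0.0004,0,-0.0002,0,0],[0,0,0,0,0]]' | sed -n '2p;4p'; python3 -m handwheel '[[0,0,0,0,0]]' | sed -n '2p;4p'
python3 -m handwheel '[[0,0.002,0,0,0],[0,0.002,0,0,0],[0,0,0,0,0]]' | sed -n '2p;4p'; python3 -m handwheel '[[0,0,0,0,0]]' | sed -n '2p;4p'
```

```text
position: [502.7, 104.7, 156.4]
wrist_force: [0.5, -0.4, -1.1]
position: [502.7, 104.7, 156.4]
wrist_force: [0.1, 0.7, -1.1]
position: [507.2, 104.0, 156.5]
wrist_force: [0.7, 0.4, -1.1]
position: [506.9, 104.0, 156.4]
wrist_force: [0.7, 0.3, -1.6]
```

```bash
for i in 1 2; do python3 -m handwheel '[[0,0,0.0004,0,0],[0,0,0,0,0]]' | sed -n '2p;4p'; python3 -m handwheel '[[0,0,0,0,0]]' | sed -n '2p;4p'; done
```

```text
position: [506.9, 104.0, 156.3]
wrist_force: [-0.7, -0.7, 0.4]
position: [506.9, 104.1, 156.3]
wrist_force: [0.6, -1.3, 0.4]
position: [506.9, 104.1, 156.1]
wrist_force: [-1.0, -0.8, 5.0]
position: [507.0, 104.1, 156.1]
wrist_force: [-0.4, -1.2, 4.9]
```

```bash
python3 -m handwheel '[[-0.0004,0,-0.0003,0,0],[0,0,0,0,0]]' | sed -n '2p;4p'
python3 -m handwheel '[[0,0.002,0,0,0],[0,0.002,0,0,0],[0,0,0,0,0]]' | sed -n '2p;4p'
python3 -m handwheel '[[0,0.002,0,0,0],[0,0.002,0,0,0],[0,0,0,0,0]]' | sed -n '2p;4p'
```

```text
position: [506.7, 103.6, 156.0]
wrist_force: [0.9, -0.0, 2.0]
position: [510.7, 102.7, 155.8]
wrist_force: [-1.8, -2.1, 0.8]
position: [514.9, 102.1, 155.9]
wrist_force: [-1.3, -1.8, 1.3]
```

```bash
for i in 1 2 3; do python3 -m handwheel '[[0,0.002,0,0,0],[0,0.002,0,0,0],[0,0,0,0,0]]' | sed -n '2p;4p'; done
```

```text
position: [519.0, 101.5, 156.0]
wrist_force: [0.0, -2.8, 1.1]
position: [523.0, 100.8, 156.0]
wrist_force: [0.0, -1.9, 1.3]
position: [526.9, 100.1, 156.0]
wrist_force: [-0.4, -2.6, 1.2]
```

```bash
for i in 1 2 3; do python3 -m handwheel '[[-0.0003,0.002,0,0,0],[-0.0002,0.002,0,0,0],[0,0,0,0,0]]' | sed -n '2p;4p'; done
python3 -c "
from h import *
a=imaging.camera('side')[...,::-1]
cv2.imwrite('pics/c8.png',crop(a,190,150,65,75,7))"
```

```text
position: [530.8, 99.1, 155.9]
wrist_force: [0.6, -0.7, -0.8]
position: [534.6, 97.9, 156.0]
wrist_force: [-0.3, 0.8, -2.5]
position: [538.4, 96.6, 156.0]
wrist_force: [-0.6, -0.1, -1.6]
```

View pics/c8.png

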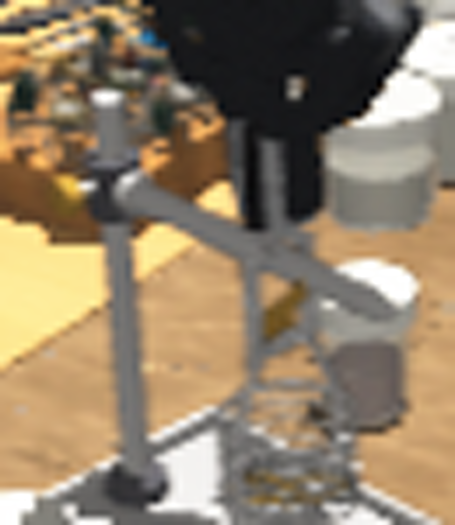

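The keeper (brass, about (231,194)) is swung up inside the eye. The load has come off, so I'll lower 0.2 mm and continue.

```bash
python3 -m handwheel '[[0,0,0.0002,0,0],[0,0,0,0,0]]' | sed -n '2p;4p'
for i in 1 2; do python3 -m handwheel '[[0,0.002,0.0001,0,0],[0,0.002,0,0,0],[0,0,0,0,0]]' | sed -n '2p;4p'; done
```

```text
position: [537.8, 96.6, 155.7]
wrist_force: [-0.1, 1.1, -2.4]
position: [542.4, 95.9, 155.8]
wrist_force: [-0.5, 0.0, -2.1]
position: [546.3, 95.2, 155.7]
wrist_force: [0.0, 0.5, -1.4]
```

```bash
for i in 1 2; do python3 -m handwheel '[[0,0,0.0003,0,0],[0,0,0,0,0]]' | sed -n '2p;4p'; done
python3 -m handwheel '[[0,0,0,0,0]]' | sed -n '2p;4p'
```

```text
position: [546.0, 95.2, 155.4]
wrist_force: [-0.0, -0.8, -0.7]
position: [546.0, 95.2, 155.3]
wrist_force: [0.0, -0.1, 2.0]
position: [546.0, 95.2, 155.2]
wrist_force: [-0.1, -1.5, 0.5]
```

```bash
python3 -m handwheel '[[0,0.002,0,0,0],[0,0.002,0,0,0],[0,0,0,0,0]]' | sed -n '2p;4p'
python3 -m handwheel '[[0,0.002,0,0,0],[0,0.002,0,0,0],[0,0,0,0,0]]' | sed -n '2p;4p'
python3 -m handwheel '[[0,0.002,0,0,0],[0,0.001,0,0,0],[0,0,0,0,0],[0,0,0,0,0]]' | sed -n '2p;4p'
python3 -c "
from h import *
a=imaging.camera('side')[...,::-1]
cv2.imwrite('pics/c9.png',crop(a,190,150,65,75,7))"
```

```text
position: [549.8, 94.4, 155.1]
wrist_force: [-2.1, -1.2, 4.8]
position: [553.9, 93.7, 155.1]
wrist_force: [-0.8, -2.0, 3.8]
position: [556.6, 93.2, 155.1]
wrist_force: [-2.9, -0.8, 5.0]
```

View pics/c9.png

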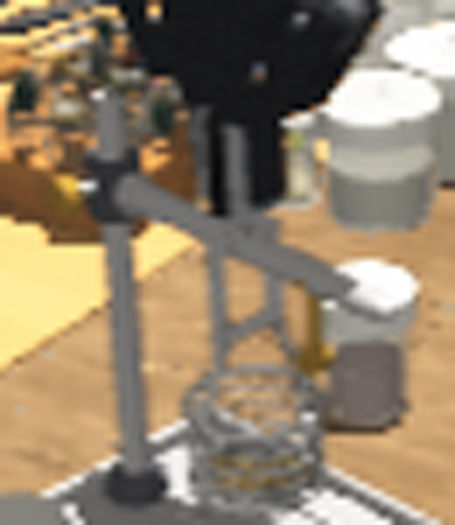

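The keeper has dropped shut and hangs vertical at about (235,196), outside the eye. I'll ease the load and draw back.

```bash
python3 -m handwheel '[[0,0,-0.0004,0,0],[0,0,0,0,0]]' | sed -n '2p;4p'
python3 -m handwheel '[[0,-0.002,0,0,0],[0,-0.003,0,0,0],[0,-0.003,0,0,0],[0,-0.003,0,0,0],[0,-0.002,0,0,0]]' | sed -n '2p;4p'
python3 -m handwheel '[[0,-0.003,0,0,0],[0,-0.003,0,0,0],[0,-0.002,0,0,0],[0,-0.001,0,0,0],[0,0,0,0,0]]' | sed -n '2p;4p'
for i in 1 2; do python3 -m handwheel '[[0,-0.0005,0,0,0],[0,-0.0005,0,0,0],[0,0,0,0,0]]' | sed -n '2p;4p'; done
```

```text
position: [556.7, 93.2, 155.2]
wrist_force: [-1.5, -1.1, 1.1]
position: [543.3, 95.7, 155.3]
wrist_force: [0.3, -0.9, -0.4]
position: [534.5, 97.2, 155.3]
wrist_force: [0.6, -0.9, -0.6]
position: [533.9, 97.3, 155.3]
wrist_force: [0.4, -0.0, -1.0]
position: [532.9, 97.5, 155.3]
wrist_force: [0.9, 0.3, -1.4]
```

```bash
for i in 1 2 3; do python3 -m handwheel '[[0,-0.0005,0,0,0],[0,-0.0005,0,0,0],[0,0,0,0,0]]' | sed -n '2p;4p'; done
```

```text
position: [531.9, 97.7, 155.4]
wrist_force: [0.3, 0.2, -0.7]
position: [530.8, 97.9, 155.4]
wrist_force: [0.3, 0.3, -1.8]
position: [529.9, 98.0, 155.4]
wrist_force: [0.0, -0.4, -1.2]
```

```bash
for i in 1 2 3; do python3 -m handwheel '[[0,-0.0004,0,0,0],[0,0,0,0,0]]' | sed -n '2p;4p'; done
```

```text
position: [529.6, 98.1, 155.4]
wrist_force: [0.1, -0.4, -1.6]
position: [529.2, 98.2, 155.4]
wrist_force: [0.4, -0.3, -1.7]
position: [529.0, 98.2, 155.4]
wrist_force: [1.5, -0.3, -1.5]
```

```bash
for i in 1 2; do python3 -m handwheel '[[0,-0.0002,0,0,0],[0,0,0,0,0]]' | sed -n '2p;4p'; done
```

```text
position: [528.9, 98.2, 155.5]
wrist_force: [2.0, 0.1, -2.1]
position: [528.8, 98.3, 155.5]
wrist_force: [2.7, -1.0, -3.2]
```

```bash
python3 -m handwheel '[[0,-0.0003,0,0,0],[0,0,0,0,0],[0,0,0,0,0]]' | sed -n '2p;4p';python3 -m handwheel '[[0,0,0,0,0],[0,0,0,0,0],[0,0,0,0,0]]' | sed -n '1,2p;4p'
```

```text
position: [528.6, 98.3, 155.5]
wrist_force: [3.3, -0.7, -3.3]
clock: 18.97
position: [528.5, 98.3, 155.5]
wrist_force: [5.4, -1.6, -2.9]
```

The tug was held at about 4-5 N. I'll step forward 5 mm off the keeper, seat the eye and release.

```bash
python3 -m handwheel '[[0,0.001,0,0,0],[0,0.002,0,0,0],[0,0.002,0,0,0],[0,0,0,0,0],[0,0,0,0,0]]' | sed -n '2p;4p'
for i in 1 2; do python3 -m handwheel '[[0,0,0.0003,0,0],[0,0,0,0,0],[0,0,0,0,0]]' | sed -n '2p;4p'; done
```

```text
position: [532.6, 97.4, 155.2]
wrist_force: [-1.1, -0.5, -0.2]
position: [532.8, 97.5, 155.1]
wrist_force: [-3.2, 0.5, 3.0]
position: [532.8, 97.5, 155.0]
wrist_force: [-3.6, -0.4, 6.8]
```

```bash
python3 -m handwheel '[[0,0,-0.0003,0,0],[0,0,0,0,0],[0,0,0,0,0]]' | sed -n '2p;4p'
python3 -m handwheel '[[0,0,-0.0001,0,0],[0,0,0,0,0],[0,0,0,0,0]]' | sed -n '2p;4p'
```

```text
position: [533.0, 97.4, 155.1]
wrist_force: [-2.7, 0.0, 4.3]
position: [533.0, 97.4, 155.1]
wrist_force: [-2.1, -1.3, 3.5]
```

```bash
python3 -m handwheel '[[0,0,-0.0003,0,0],[0,0,0,0,0],[0,0,0,0,0]]' | sed -n '2p;4p'
python3 -m handwheel '[[0,0,0,0,0.12],[0,0,0,0,0.15],[0,0,0,0,0.2],[0,0,0,0,0.25],[0,0,0,0,0.28]]'
python3 -c "
from h import *
to([533,97.4,250],-10)
a=imaging.camera('side')[...,::-1]
cv2.imwrite('pics/c10.png',crop(a,190,150,65,75,7))"
```

```text
position: [533.3, 97.5, 155.4]
wrist_force: [0.1, -0.7, 0.2]
clock: 21.05
position: [533.2, 97.5, 155.5]
orientation: [2.407, 2.019, 0.0]
wrist_force: [-0.4, -0.5, 0.1]
width: 24.0
grasp_force: 0.0
pos [533.2  97.5 155.5] tool dxyz mm [ -0.1  -0.1 -94.5] yhead -10.0 tilt 0.01 spin 0.0 F [-0.44 -0.5   0.14] w 24.0 g 0.0 t 21.05
```

View pics/c10.png

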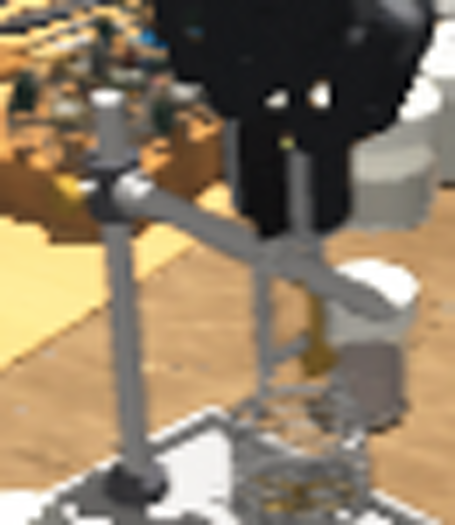

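The basket hangs on the peg with the keeper hanging vertical beside it at about (235,197), and the grip is free. I'll open a little more, lift clear and let it settle.

```bash
python3 -m handwheel '[[0,0,0,0,0.35],[0,0,0,0,0.4],[0,0,0,0,0.4],[0,0,-0.003,0,0.4],[0,0,-0.006,0,0.4]]' | sed -n '2p;4p'
python3 -m handwheel '[[0,0,-0.01,0,0.4],[0,0,-0.02,0,0.4],[0,0,-0.03,0,0.4],[0,0,-0.03,0,0.4],[0,0,-0.01,0,0.4]]' | sed -n '2p;4p'
for i in 1 2 3 4; do python3 -m handwheel '[[0,0,0,0,0.4],[0,0,0,0,0.4],[0,0,0,0,0.4],[0,0,0,0,0.4],[0,0,0,0,0.4]]' >/dev/null; done
python3 -c "
from h import *
a=imaging.camera('side')[...,::-1].astype(int)
python=[imaging.camera('side')[...,::-1].astype(int) for _ in range(3)][-1]
print('motion px',np.argwhere(abs(a-python)[180:235,210:260].max(2)>25).shape[0])
b=python.astype(np.uint8);h=cv2.cvtColor(b,cv2.COLOR_BGR2HSV)
m=(h[...,0]>12)&(h[...,0]<28)&(h[...,1]>170)&(h[...,2]<190)
v,u=np.nonzero(m[180:212,225:245]);print('brass uv',np.c_[u+225,v+180].min(0),np.c_[u+225,v+180].max(0))
to([533,97.4,250],-10)"
```

```text
position: [532.6, 97.4, 164.2]
wrist_force: [-0.2, 0.4, 0.1]
position: [535.0, 97.8, 269.9]
wrist_force: [0.1, -0.8, 0.8]
motion px 0
brass uv [234 200] [236 203]
pos [533.1  97.5 264.5] tool dxyz mm [-0.1 -0.  14.5] yhead -9.99 tilt 0.0 spin 0.0001 F [0.53 0.75 0.05] w 34.3 g 0.0 t 23.8
```

Everything is still, the bob is at (235,201.5) where it started (shut), and the robot is clear. Handing in.

```bash
python3 -c "
from rig import env
print(env.close_job())"
```

```text
the job is handed in; nothing more can be done
None
```

The middle basket hangs upright and still on the peg behind the shut keeper, proven with a tug of about 4–5 N (wrist reading); the job was handed in at about 24 s, and the hand-in returned no verdict.

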